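# Pop the tall battery pack out of its dock and trap it

## Task

Two battery packs sit in the charging dock on the bench, a tall one and a flat one. With one finger press down the release button beside the tall pack, so that the spring ejector pops that pack towards the open front of the dock, and with the other finger stop the pack in its bay before it slides out. Finish holding still like that, the button kept down by one finger and the popped pack trapped against the other; grip and lift nothing, and leave the flat pack, its button and the things beside the dock alone.

Things in the scene. Friction and masses are not known exactly. Their poses are not given: they have to be found in the camera images.
- dock: low grey charging dock, fixed to the bench, 190 (x) x 204 (y) x 60 mm high. Origin: centre of its underside, on the bench; z up; -x is the open front (x = -95 mm) where packs come out, +x end the ejector housing (x = 45 to 95 mm, 61 mm high). Two open-topped bays run along x: left at y = +30 mm, right at y = -30 mm. Its pose varies, yaw too
- left_bay (a point): point on the floor of the left bay, on its centre line beside the button: x = -52, y = +30, z = 14 mm in the dock's frame. The bay is 50 mm wide inside, its floor 14 mm above the bench, its side walls (outer 5 mm thick, rib between the bays 10 mm) reach 24 mm above the bench. The floor runs on to the open front at x = -95 mm
- right_bay (a point): the same point of the right bay: x = -52, y = -30, z = 14 mm in the dock's frame. In each bay a steel catch lip 30 mm wide at x = -22 to -28 mm stands 5 mm above the floor and holds the seated pack; it is one piece with that bay's button and sinks with it
- tall_pack: the tall battery pack: black rounded block, grey trim, 60 (x) x 46 (y) x 50 mm high, about 0.3 kg, loose. Origin: centre of its underside. Seated in either bay: oriented as the dock, origin at x = +8, y = +30 or -30, z = 14 mm in the dock's frame, so its front face is at x = -22 mm. It comes out along the dock's -x
- flat_pack: the flat battery pack: same plan and materials, 60 x 46 mm but only 28 mm high, about 0.2 kg, seated in the other bay; to be left in its place. Origin: centre of its underside
- left_button_top (a point): centre of the top of the left bay's release button (moves with it): black ribbed rectangular push button, 24 (dock x) x 28 mm (dock y), outside the bay's outer wall, ahead of the seated pack, at x = -52, y = +80 mm in the dock's frame (50 mm outward of the bay's centre line), top 32 mm above the bench when up, 24 mm when down
- right_button_top (a point): centre of the top of the right bay's release button: the same, at x = -52, y = -80 mm in the dock's frame
- left_button (a joint): travel of the left button: 0 up, 0.008 m fully down (vertical). It takes about 1.5 N at the start, 3.5 N fully down, then a hard stop; the catch frees the pack at about 5 mm; the button springs back when let go
- right_button (a joint): travel of the right button: as the left one
- left_ejector (a joint): travel of the left bay's spring ejector plate behind the pack, along the dock's -x: 0 seated, 0.045 m fully out. It presses the pack on the catch with 3 N; once freed it drives the pack out within about 0.2 s (0.5 to 0.7 m/s), still pushing with 1.6 N at the end of its travel; then the slick pack coasts on, out of the front. A fingertip just above the bay floor stops it
- right_ejector (a joint): travel of the right bay's ejector plate: as the left one
- tape_measure: tape measure, 84 x 36 x 60 mm, standing loose left of the dock; bystander. Origin: centre of its underside
- box_screws: small grey-white carton, 70 x 45 x 30 mm, loose right of the dock; bystander. Origin: centre of its underside
- screwdriver_2: screwdriver with black handle, 179 x 25 x 25 mm, lying loose on the bench near the dock; bystander. Origin: centre of its underside

How it is judged:
By the outcome, as a careful person would: the job done as asked, in the order asked, and still so for the second after the job is handed in, while the arm keeps its last pose, push and grip.
It also fails if it takes over 32 s, if anything falls off the work surface, if the arm or the gripper's body presses on something with over 40 N, if the wrist force passes 120 N, or if a joint passes its speed limit or range.

## Robot

A 7-joint arm with a two-finger parallel gripper is mounted at the origin on a cart in front of the work surface, level with it; the furniture and walls round the work are solid. World frame = base frame: x ahead of the robot, y to its left, z up, the work surface at z = 0. Lengths are in mm, angles in rad, forces in N, time in s.
With the tool pointing down it reaches from about 425 to 950 mm from the base axis. Payload 4.7 kg.
Tool frame: the origin (TCP) lies at the very end of the fingers, on their centre line; the grasp point (between the pads) lies ctrl.grasp_offset behind it (ctrl.grasp_offset is the distance from the TCP to the grasp point, in mm); z points along the fingers, y is the line along which they close (so a half turn about z gives the same grasp; the last joint's range is limited). The gripper opens to 85 mm and grips with 20 to 120 N. Pads are 22 mm wide; open, the fingers measure 114 mm over their backs; the gripper's body (76 mm by 85 mm) begins 54 mm behind the grasp point. The pads swing forward as they close: fully open they stand 13 mm farther back than shut.
Start: joints at [1.118, 0.469, -0.049, 1.532, 0.024, 1.141, -0.082], TCP at [277.625, -615.283, 231.335] pointing down, gripper open.
Joint ranges: [-2.59, 2.59], [-0.33, 1.99], [-1.39, 1.29], [0.1, 2.45], [-1.04, 4.18], [0.21, 1.99], [-2.66, 2.66]. Speed limits (rad/s): [2.57, 2.57, 3.14, 3.14, 3.14, 3.14, 3.14].

## Interface

Orientations are given as a 3x3 rotation matrix whose columns are the frame's x, y, z axes.
In Python, from station import ctrl gives the robot as it stands.
- The arm moves only by the tool jog_arm, called as name(argument=value, ...), one argument or row to a line, values as JSON. Schema: {"type":"object","properties":{"offsets":{"type":"array","items":{"type":"array","items":{"type":"array","items":{"type":"number"},"minItems":5,"maxItems":5},"minItems":1,"maxItems":5},"minItems":1,"maxItems":1},"force":{"type":"number"},"only":{"type":"string"},"quiet":{"type":"boolean"},"lines":{"type":"string"}},"required":["offsets"],"additionalProperties":false}. offsets is a list that holds a single list of rows (three levels of brackets), with 1 to 5 rows, each of 5 numbers: dx, dy, dz in shares of the most that a row can go, 1 being 50 mm, then a turn about the tool's z in fractions of the full range, 1 being 4 rad, then the finger opening in mm; each row shifts and turns the commanded pose from where the row before left it, along the tool's axes as they then stand; what a row does not reach is not made up. A row lasts 1/10 s, in which the tool goes at most 50 mm and 0.15 rad, less where a joint would pass 70% of its speed; a pose out of reach is approached as far as the arm can. The fingers move at their own pace and stop on an object; force is the grip in N (left out, the last holds). Time passes only in rows, so rows that do not move let the fingers close. The tool returns the time, the measured TCP pose, the force, the opening and the grip force at its end. only (a regular expression) keeps the lines of the reply that match it, lines (a string "A,B") keeps lines A to B, and quiet returns only ok. No shift or turn number may pass 1 either way. Input that does not fit is refused with a message, and nothing moves.
- ctrl.get_obs(): the state, without advancing time (a new reading comes with each control period).
- ctrl.get_image(name): name is "scene" or "top" or "wrist"; returns a dict with "color" (400x640x3 uint8, red, green, blue), "fx", "fy", "cx", "cy" (pixels), "R" (3x3) and "t" (3): a world point X has camera coordinates R X + t. Camera axes: x right, y down, z forward; pixel columns grow to the right and rows downward; lengths in mm; the calibration is good to about 2 mm. The wrist camera is an equidistant fisheye: a pixel r from the principal point sees the ray r / f radians off the axis. A picture is of the moment at which its call begins. There is no depth.
- ctrl.close_job(): hands the job in; it is judged then, once.
The state is a dict: "time_s": time; "joint_pos": joint angles; "qvel": joint speeds; "tau": joint torques, N m; "tool_pos": TCP position; "eef_rot": TCP orientation; "contact_force": force on the tool from outside, world axes, zero at the start; "wrist_torque": the same for the moment, N m; "finger_gap": finger opening in mm; "finger_force": force on a finger pad.
Only numpy, scipy, OpenCV 4.12 (cv2) and the standard library are available. Lean on these libraries where they do the work, as an engineer would, in place of code of your own. Each camera call takes 0.05 s, during which the arm holds its last target. There are 200 camera calls.

## Working session

There is one attempt and no reset: what is moved stays moved. The work goes in short steps, Python scripts to look and compute and a tool call to move; the robot and the scene stay as the last step left them, time stands still between calls to the robot, and variables do not carry over. Pictures are saved under pics/ and viewed, at most 10 in all, crops included, and the job is handed in when it is done.

```bash
ls; mkdir -p pics; cat > h.py <<'E'
import numpy as np, cv2
from station import ctrl
def snap(n,f):
    im=ctrl.get_image(n); cv2.imwrite('pics/'+f,im['color'][:,:,::-1]); np.savez('pics/'+f+'.npz',**im); return im
def load(f): return dict(np.load('pics/'+f+'.npz'))
def ray(im,u,v,z=0):
    d=np.array([(u-im['cx'])/im['fx'],(v-im['cy'])/im['fy'],1.])
    R=im['R'];c=-R.T@im['t'];w=R.T@d
    return c+w*(z-c[2])/w[2]
def proj(im,X):
    p=im['R']@np.asarray(X,float)+im['t']; return im['fx']*p[0]/p[2]+im['cx'],im['fy']*p[1]/p[2]+im['cy']
E
python3 - <<'E'
from h import *
for n in('scene','top'):
    im=snap(n,n+'0.png'); print(n,im['fx'],im['cx'],im['cy'],(-im['R'].T@im['t']).round(),im['R'].round(2).tolist())
o=ctrl.get_obs(); print(o['tool_pos'],o['eef_rot'],o['finger_gap'],ctrl.grasp_offset,o['time_s'])
E
```

```text
pics
station.py
scene 465.023662527734 313.31711692392327 193.99555801095548 [-60. 649. 582.] [[-0.68, -0.73, 0.03], [-0.37, 0.31, -0.88], [0.64, -0.6, -0.48]]
top 366.00168649884125 319.28055943171273 199.60490416268587 [460.  24. 986.] [[0.01, -1.0, 0.02], [-0.99, -0.01, -0.15], [0.15, -0.02, -0.99]]
[ 277.37299786 -614.79188008  230.33981617] [[ 9.11518219e-01  4.11258938e-01 -7.88474504e-04]
 [ 4.11259691e-01 -9.11516769e-01  1.62666773e-03]
 [-4.97260906e-05 -1.80700505e-03 -9.99998366e-01]] 85.46323336129907 18.700000000000003 0.1
```

View pics/top0.png

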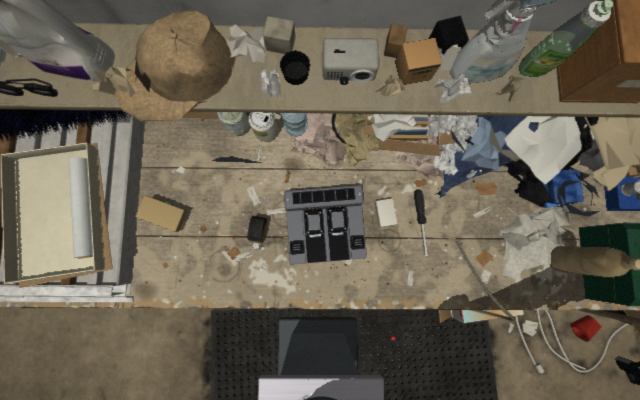

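View pics/scene0.png

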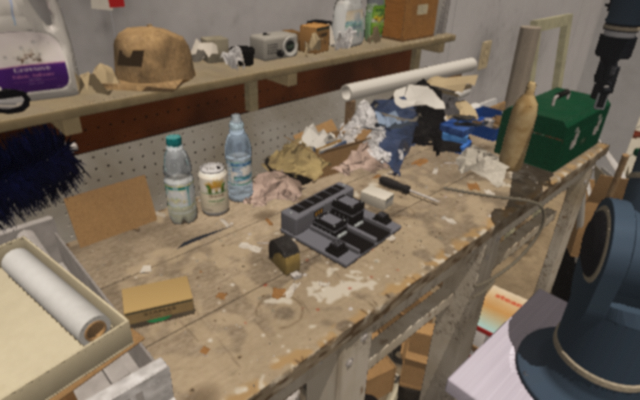

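The top view shows the dock at about columns 286–367, rows 184–264, with its open front towards the robot. The buttons are near (297,247) and (357,242), and the packs near (315,220) and (337,220). The tape is at (258,228), the box at (387,212) and the screwdriver at (420,220). I'll zoom in on both views next.

```bash
python3 - <<'E'
from h import *
a=cv2.imread('pics/top0.png')[175:275,240:400]; b=cv2.imread('pics/scene0.png')[170:280,255:415]
cv2.imwrite('pics/ct.png',cv2.resize(a,None,fx=5,fy=5,interpolation=cv2.INTER_CUBIC))
cv2.imwrite('pics/cs.png',cv2.resize(b,None,fx=5,fy=5,interpolation=cv2.INTER_CUBIC))
E
```

```text
(no output)
```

View pics/ct.png

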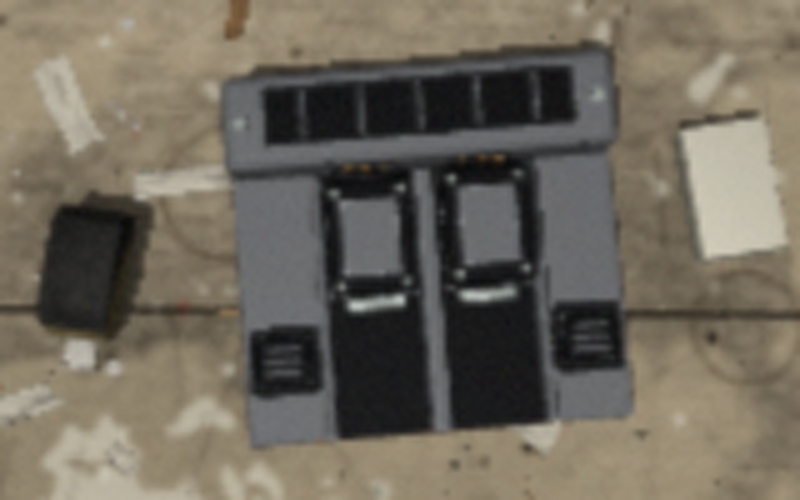

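View pics/cs.png

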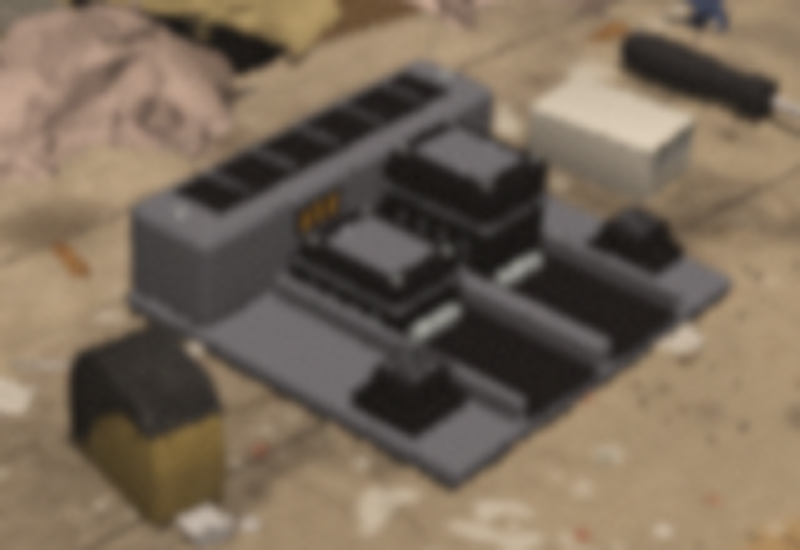

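The tall pack stands in the right bay, on the image-right side: grey top at top-crop (489,222) and scene-crop (465,152), visibly taller than the flat one. Its button is at top-crop (590,337) and scene-crop (638,230). Next I'll refine these with masks and triangulate.

```bash
cat >> h.py <<'E'
def tri(ims,pts):
    A=[];b=[]
    for im,(u,v) in zip(ims,pts):
        R=im['R'];c=-R.T@im['t'];p1=ray(im,u,v,0);d=(p1-c)/np.linalg.norm(p1-c)
        M=np.eye(3)-np.outer(d,d);A.append(M);b.append(M@c)
    x=np.linalg.solve(sum(A),sum(b)); return x
E
python3 - <<'E'
from h import *
T=load('top0.png');S=load('scene0.png')
t=lambda p:((p[0]+.5)/5-.5+240,(p[1]+.5)/5-.5+175)
s=lambda p:((p[0]+.5)/5-.5+255,(p[1]+.5)/5-.5+170)
P={'FL':((253,445),(455,490)),'FR':((632,416),(730,287)),'btnR':((590,337),(638,225)),'btnL':((284,360),(410,365)),
'tall':((489,222),(465,152)),'flat':((372,235),(383,245)),'lipR':((487,295),(518,268)),'lipL':((376,303),(435,320))}
W={k:tri((T,S),(t(a),s(b))) for k,(a,b) in P.items()}
for k,w in W.items(): print(k,w.round(1),'reproj top',np.subtract(proj(T,w),t(P[k][0])).round(1))
# masks: black blobs in top view, dock neighbourhood
g=T['color'].max(2)[175:275,240:400]
m=(cv2.resize(g,None,fx=5,fy=5,interpolation=cv2.INTER_CUBIC)<55).astype(np.uint8)
n,l,st,c=cv2.connectedComponentsWithStats(m)
for i in range(1,n):
    if st[i,4]>800: print('black',st[i],c[i].round(), ray(T,*t(c[i]),28).round(1))
D={'FL':(-95,102,0),'FR':(-95,-102,0),'btnR':(-52,-80,32),'btnL':(-52,80,32),'tall':(8,-30,64),'flat':(8,30,42),'lipR':(-25,-30,19),'lipL':(-25,30,19)}
A=np.array([D[k] for k in D],float);B=np.array([W[k] for k in D])
a=A[:,:2]-A[:,:2].mean(0);b=B[:,:2]-B[:,:2].mean(0)
y=np.arctan2((a[:,0]*b[:,1]-a[:,1]*b[:,0]).sum(),(a*b).sum())
R=np.array([[np.cos(y),-np.sin(y)],[np.sin(y),np.cos(y)]])
o=B[:,:2].mean(0)-R@A[:,:2].mean(0)
print('yaw',y,'origin',o,'\nres',((A[:,:2]@R.T+o)-B[:,:2]).round(1).tolist())
E
```

```text
FL [435.2  84.    2.5] reproj top [0.1 0.1]
FR [ 452.2 -116.     6.9] reproj top [-0.1 -0.1]
btnR [491.7 -92.   31.3] reproj top [0.3 0.3]
btnL [479.3  67.1  32.4] reproj top [0. 0.]
tall [548.9 -36.4  65.1] reproj top [-0.1 -0.1]
flat [542.9  21.7  42.2] reproj top [0.2 0.3]
lipR [514.5 -38.6  19. ] reproj top [0. 0.]
lipL [509.8  19.9  18.6] reproj top [0. 0.]
black [  263    67   313    77 16358] [418. 105.] [614.2  -1.4  28. ]
black [  299   152   248   286 38074] [435. 310.] [505.9 -10.6  28. ]
black [   34   202   113   135 10958] [ 90. 267.] [526.7 169.1  28. ]
black [ 551  302   72   70 4070] [586. 335.] [493.4 -89.8  28. ]
black [ 251  327   71   70 3889] [286. 361.] [479.   66.5  28. ]
yaw 0.083835679832702 origin [537.66292792  -7.86193332] 
res [[-0.7, 1.8], [-0.7, -1.5], [0.9, 0.1], [-0.2, 0.4], [-0.7, -0.6], [0.2, 1.0], [0.8, -1.2], [0.4, 0.1]]
```

Units first: shifts go in shares of 50 mm and turns go in shares of 4 rad. So -44 mm is -0.88, 21 mm is 0.42, 0.12 rad / 4 = 0.03.

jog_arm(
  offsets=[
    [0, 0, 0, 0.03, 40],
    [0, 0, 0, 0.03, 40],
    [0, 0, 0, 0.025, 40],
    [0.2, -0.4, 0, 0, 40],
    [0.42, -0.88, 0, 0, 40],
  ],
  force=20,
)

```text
refused: offsets: the value is too long (schema: maxItems 1). Nothing was moved.
```

Nothing moved. I misread the format; it is a list holding one list of rows, three levels of brackets. Resending.

jog_arm(
  offsets=[
    [[0, 0, 0, 0.03, 40], [0, 0, 0, 0.03, 40], [0, 0, 0, 0.025, 40], [0.2, -0.4, 0, 0, 40], [0.42, -0.88, 0, 0, 40]],
  ],
  force=20,
)

```text
time_s: 0.6
tool_pos: [300.5, -551.2, 230.3]
eef_rot: [[0.997, 0.077, -0.002], [0.077, -0.997, -0.001], [-0.002, 0.001, -1.0]]
contact_force: [0.8, 0.5, 0.2]
finger_gap: 40.1
finger_force: 0.0
```

jog_arm(
  offsets=[
    [[0.42, -0.88, 0, 0, 40], [0.42, -0.88, 0, 0, 40], [0.42, -0.88, 0, 0, 40], [0.42, -0.88, 0, 0, 40], [0.42, -0.88, 0, 0, 40]],
  ],
)

```text
time_s: 1.1
tool_pos: [389.5, -318.8, 231.1]
eef_rot: [[0.996, 0.084, -0.0], [0.084, -0.996, 0.0], [-0.0, -0.0, -1.0]]
contact_force: [1.3, -1.1, -1.1]
finger_gap: 39.9
finger_force: 0.0
```

jog_arm(
  offsets=[
    [[0.42, -0.88, 0.1, 0, 40], [0.42, -0.88, 0.1, 0, 40], [0.42, -0.88, 0.1, 0, 40], [0.42, -0.88, 0.1, 0, 40], [0.42, -0.88, 0.2, 0, 40]],
  ],
)

```text
time_s: 1.6
tool_pos: [476.2, -91.1, 201.6]
eef_rot: [[0.997, 0.083, 0.002], [0.083, -0.997, -0.001], [0.001, 0.001, -1.0]]
contact_force: [0.6, -1.2, 0.3]
finger_gap: 40.1
finger_force: 0.0
```

```bash
python3 - <<'E'
from h import *
o=ctrl.get_obs();print(o['tool_pos'],o['eef_rot'].round(3).tolist(),o['finger_gap'],o['contact_force'],o['time_s'])
R=o['eef_rot'];print(R.T@(np.array([489.5,-67.1,150])-o['tool_pos']), np.arctan2(R[1,0],R[0,0])-.084)
E
```

```text
[476.19168111 -91.09594452 201.58686481] [[0.997, 0.083, 0.002], [0.083, -0.997, -0.001], [0.001, 0.001, -1.0]] 40.128627228934086 [ 0.64501236 -1.23602668  0.2875863 ] 1.6
[ 15.18875634 -22.83497123  51.59444831] -0.0004718351940674881
```

To row units: 25 mm is 0.5, 20 mm is 0.4.

jog_arm(
  offsets=[
    [[0.1, -0.1, 0.5, 0, 40], [0.1, -0.1, 0.5, 0, 40], [0, 0, 0.4, 0, 40], [0, 0, 0, 0, 40], [0, 0, 0, 0, 40]],
  ],
)

```text
time_s: 2.1
tool_pos: [484.6, -82.2, 131.4]
eef_rot: [[0.997, 0.084, -0.001], [0.084, -0.997, 0.0], [-0.001, -0.0, -1.0]]
contact_force: [0.0, 0.1, 0.4]
finger_gap: 39.8
finger_force: 0.0
```

```bash
python3 - <<'E'
from h import *
o=ctrl.get_obs();R=o['eef_rot'];print(R.T@(np.array([489.5,-67.1,100])-o['tool_pos']), np.arctan2(R[1,0],R[0,0])-.084)
im=snap('wrist','w1.png');print(im['fx'],im['cx'],im['cy'],-im['R'].T@im['t'])
E
```

```text
[  6.1315707  -14.60335108  31.37062777] -0.00031601652789291224
309.70691628693146 322.76158186013276 195.41109730097583 [561.93291806 -73.9832185  274.22493185]
```

View pics/w1.png

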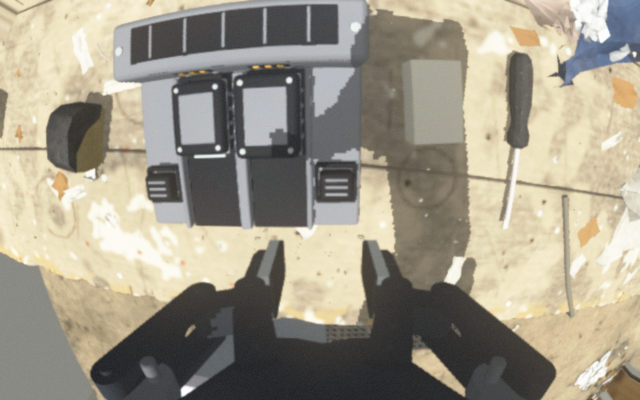

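The wrist view shows the tall pack's top at (268,115), its button at (337,184), the bay floor at (280,190), and the fingertips at (275,243) and (372,243). I'll cross-check those by fisheye rays.

```bash
python3 - <<'E'
from h import *
im=load('w1.png');R=im['R'];c=-R.T@im['t']
def f(u,v,z):
    a=np.array([(u-im['cx'])/im['fx'],(v-im['cy'])/im['fy']]);r=np.linalg.norm(a)
    w=R.T@np.r_[a/r*np.sin(r),np.cos(r)];return c+w*(z-c[2])/w[2]
y=.0838;Q=np.array([[np.cos(y),-np.sin(y)],[np.sin(y),np.cos(y)]]);o=np.array([537.66,-7.86])
for n,p in {'btnR':(337,184,32),'btnL':(162,184,32),'tall':(266,113,64),'flat':(200,114,42),'frontRib':(246,227,24),'frontR':(358,223,3),'ftL_in':(285,240,131),'ftL_out':(270,240,131),'ftR_in':(362,240,131),'ftR_out':(378,240,131)}.items():
    w=f(*p);print(n,w.round(1),'dock',(Q.T@(w[:2]-o)).round(1))
E
```

```text
btnR [495.6 -91.4  32. ] dock [-48.9 -79.7]
btnL [483.4  63.2  32. ] dock [-48.2  75.3]
tall [550.3 -36.4  64. ] dock [ 10.2 -29.5]
flat [546.5  20.8  42. ] dock [11.2 27.9]
frontRib [446.8 -14.6  24. ] dock [-91.1   0.8]
frontR [ 451.  -117.3    3. ] dock [ -95.5 -101.8]
ftL_in [490.7 -60.6 131. ] dock [-51.2 -48.6]
ftL_out [489.9 -52.8 131. ] dock [-51.3 -40.7]
ftR_in [ 494.  -100.1  131. ] dock [-51.2 -88.3]
ftR_out [ 494.6 -108.5  131. ] dock [-51.3 -96.7]
```

To row units: 40 mm is 0.8, -14.6 mm is -0.292.

jog_arm(
  offsets=[
    [[0.14, -0.292, 0, 0, 40], [0, 0, 0.8, 0, 40], [0, 0, 0.8, 0, 40], [0, 0, 0, 0, 40], [0, 0, 0, 0, 40]],
  ],
)

```text
time_s: 2.65
tool_pos: [491.1, -67.2, 52.4]
eef_rot: [[0.997, 0.083, 0.001], [0.083, -0.997, -0.0], [0.001, 0.0, -1.0]]
contact_force: [-0.3, -0.0, 0.7]
finger_gap: 40.0
finger_force: 0.0
```

```bash
python3 - <<'E'
from h import *
o=ctrl.get_obs();R=o['eef_rot'];print(R.T@(np.array([490.5,-67.1,24])-o['tool_pos']), o['finger_gap'],o['contact_force'])
im=snap('wrist','w2.png')
E
```

```text
[-0.66067814 -0.1490042  28.37539962] 39.97869982370156 [-0.25972962 -0.03446144  0.66153848]
```

View pics/w2.png

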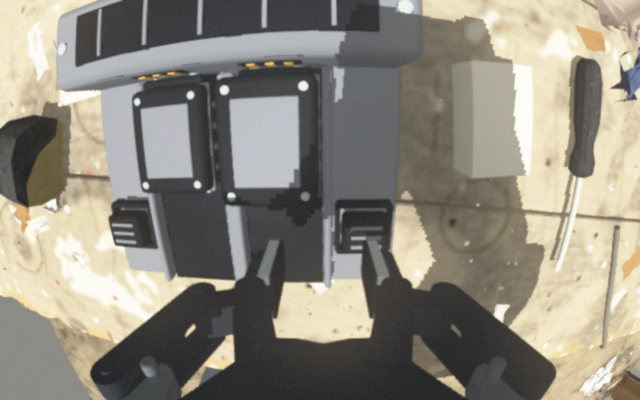

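The bay finger at (272,245) is between the rib (237) and the outer wall (325), and the other finger at (372,245) is over the button at (365,230). Next I press down, watching the force.

To row units: 10 mm is 0.2, 6 mm is 0.12.

jog_arm(
  offsets=[
    [[0, 0, 0.2, 0, 40], [0, 0, 0.12, 0, 40], [0, 0, 0.04, 0, 40], [0, 0, 0, 0, 40], [0, 0, 0, 0, 40]],
  ],
)

```text
time_s: 3.2
tool_pos: [490.6, -67.0, 33.5]
eef_rot: [[0.996, 0.084, 0.0], [0.084, -0.996, -0.0], [0.0, 0.0, -1.0]]
contact_force: [0.4, 0.0, -0.8]
finger_gap: 40.1
finger_force: 0.0
```

jog_arm(
  offsets=[
    [[0, 0, 0.08, 0, 40], [0, 0, 0.04, 0, 40], [0, 0, 0.04, 0, 40], [0, 0, 0, 0, 40], [0, 0, 0, 0, 40]],
  ],
)

```text
time_s: 3.7
tool_pos: [489.5, -67.1, 25.1]
eef_rot: [[0.996, 0.084, -0.002], [0.084, -0.996, -0.0], [-0.002, 0.0, -1.0]]
contact_force: [-1.2, 0.2, 2.1]
finger_gap: 40.0
finger_force: 2.5
```

To row units: 1.5 mm is 0.03.

jog_arm(
  offsets=[
    [[0, 0, 0.03, 0, 40], [0, 0, 0, 0, 40], [0, 0, 0, 0, 40]],
  ],
)

```text
time_s: 4.0
tool_pos: [489.6, -67.1, 23.6]
eef_rot: [[0.997, 0.084, -0.002], [0.084, -0.997, -0.0], [-0.002, 0.0, -1.0]]
contact_force: [-4.5, -0.8, 3.6]
finger_gap: 40.0
finger_force: 2.9
```

jog_arm(
  offsets=[
    [[0, 0, 0.03, 0, 40], [0, 0, 0, 0, 40], [0, 0, 0, 0, 40]],
  ],
)

```text
time_s: 4.3
tool_pos: [490.8, -67.0, 23.1]
eef_rot: [[0.997, 0.083, 0.001], [0.083, -0.997, -0.0], [0.001, 0.0, -1.0]]
contact_force: [-4.3, -0.8, 11.0]
finger_gap: 39.8
finger_force: 3.1
```

```bash
python3 - <<'E'
from h import *
for i in range(5):
  print(ctrl.get_obs()['contact_force'].round(2),ctrl.get_obs()['tool_pos'].round(1))
im=snap('wrist','w3.png')
E
```

```text
[-4.33 -0.78 11.01] [490.8 -67.   23.1]
[-4.33 -0.78 11.01] [490.8 -67.   23.1]
[-4.33 -0.78 11.01] [490.8 -67.   23.1]
[-4.33 -0.78 11.01] [490.8 -67.   23.1]
[-4.33 -0.78 11.01] [490.8 -67.   23.1]
```

View pics/w3.png

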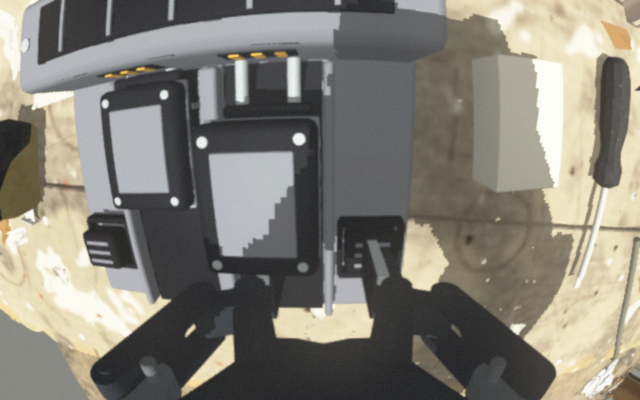

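The pack has popped: the ejector rods are visible at (240–295,80), and its front edge (~row 272) rests against the bay finger. The button is on its hard stop with about 11 N. I'll check that it holds steady, then hand in.

jog_arm(
  offsets=[
    [[0, 0, 0, 0, 40], [0, 0, 0, 0, 40], [0, 0, 0, 0, 40], [0, 0, 0, 0, 40], [0, 0, 0, 0, 40]],
  ],
)

```text
time_s: 4.85
tool_pos: [490.8, -67.0, 23.1]
eef_rot: [[0.997, 0.083, 0.001], [0.083, -0.997, -0.0], [0.001, 0.0, -1.0]]
contact_force: [-4.1, -1.0, 11.5]
finger_gap: 40.1
finger_force: 3.1
```

```bash
python3 - <<'E'
from h import *
a=load('w3.png')['color'].astype(int);b=snap('wrist','w4.png')['color'].astype(int)
d=abs(a-b).max(2);print('changed px in pack region',(d[100:290,190:330]>40).sum(), 'all',(d>40).sum())
if (d[100:290,190:330]>40).sum()<200: print(ctrl.close_job())
E
```

```text
changed px in pack region 0 all 0
the job is handed in; nothing more can be done
None
```

The job is handed in: one finger holds the right button fully down (about 11 N), the tall pack has popped and sits trapped against the other finger in its bay, and nothing else was touched.

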